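# Poise the scrap bin at its balance point

## Task

I want to line the sorting tray up while you hold the scrap bin poised: take the chrome tipping bar with the black grip out of the wooden tool block, push it fully down into the socket on the bin's pivot hub, and with the bar swing the bin up to its balance point, where it falls neither way and the bar leans in the middle of the yellow band. Do not let the bin go well past that point towards pouring, and leave the drifts in the block and the other parts lying about as they are. Finish while still holding the bar, with the bin steady at the balance point and carried by nothing but the bar and its pivots.

Things in the scene. Friction and masses are not known exactly. Their poses are not given: they have to be found in the camera images.
- bin (a joint): tilt of the bin about its pivots, rad. 0 = at rest, level on the rest bar (stop); grows as it tips towards its pouring lip, socket and bar leaning the same way by the same angle; 0.95 = front stop. With the bar in it balances at 0.42 (24 degrees): below, it falls back; beyond, it falls forward and pours. Pivots almost frictionless; first push 2 to 3 N at the bar's grip, none at balance.
- bin_pivot (a point): point on the pivot axis in the dark pivot hub (42 mm across) outside one end of the bin, 115 mm above the bench; turns with the bin. Its x axis is the pivot axis, level, pointing out of the hub away from the bin. At joint 0 its z points up and its y to the back of the bin: joint value t is a rotation by +t about this x axis, and the bin pours towards -y.
- bin_socket (a point): centre of the mouth of the bar socket, a steel tube standing radially on the pivot hub, mouth 50 mm from the pivot axis along z; axes as bin_pivot, z out of the socket (straight up at joint 0). Tube 25 mm outside, 15 mm inside diameter, rim 29 mm; the hole is 62 mm deep below the mouth.
- bin_stand: green steel stand fixed to the bench; origin at bench level under the middle of the bin, x along the pivot axis (hub at x = 118 mm), y to the back. Carries the grey bin (about 2.4 kg with its wired-up scrap sprockets): x -83 to 83, y -90 to 77 mm, back wall 220 mm, lip 177 mm above the bench. Hub-side cheek at x = 90 to 101 mm, up to 178 mm high, yellow band at 0.42 rad. Tray 26 mm high at y -105 to -215 mm.
- bar_grip (a point): centre of the black round grip (22 mm diameter, 64 mm long) of the tipping bar: 138 mm above the bar's foot, 32 mm below its top; z up along the bar. Below the grip it is a chrome 12 mm hexagon shaft, 13 mm over corners; 0.15 kg. It starts upright in one of the tool block's holes, foot 10 mm above the bench. Fully in the socket this point is 76 mm from the mouth, 126 mm from the pivot axis.
- bar_foot (a point): centre of the lower end face of the tipping bar, 8 mm across, tapering out to 13 mm over 7 mm; z up along the bar.
- tool_block: wooden tool block fixed to the bench, 190 mm long (its x) x 56 x 48 mm high; origin at the centre of its underside. Three upright holes of 14 mm diameter, 38 mm deep, at x = -62, 0 and +62 mm, hold the bar and two short drifts in any order.
- drift_steel: bystander: steel round drift 12 mm x 92 mm standing in the tool block, its top 102 mm above the bench; origin at its foot.
- drift_brass: bystander: brass round drift 12 mm x 88 mm standing in the tool block, its top 98 mm above the bench; origin at its foot.
- feed_wheel: bystander: red nylon fluted feed wheel, 60 mm diameter, 40 mm high, lying on the bench; origin at the centre of its underside.
- collar: bystander: brass collar, 42 mm diameter, 18 mm high; origin at the centre of its underside.
- seed_plate: bystander: blue seed plate, 170 mm diameter, 6 mm thick (10 mm at its centre), lying flat; origin at the centre of its underside.
- loose_sprocket: bystander: dark sprocket, 72 mm diameter, 8 mm thick (18 mm at its hub), lying flat; origin at the centre of its underside.
- wrench: bystander: steel wrench lying on the bench, well to the robot's right; origin under its middle.

How it is judged:
By the outcome, as a careful person would: the job done as asked, in the order asked, and still so for the second after the job is handed in, while the arm keeps its last pose, push and grip.
It also fails if it takes over 54 s, if anything falls off the work surface, if the arm or the gripper's body presses on something with over 40 N, if the wrist force passes 120 N, or if a joint passes its speed limit or range.

## Robot

A 6-joint arm with a two-finger parallel gripper is mounted at the origin on the work surface. World frame = base frame: x ahead of the robot, y to its left, z up, the work surface at z = 0. Lengths are in m, angles in rad, forces in N, time in s.
With the tool pointing down it reaches from about 0.3 to 0.85 m from the base axis. Payload 4.2 kg.
Tool frame: the origin (TCP) lies at the very end of the fingers, on their centre line; the grasp point (between the pads) lies 19 mm behind it; z points along the fingers, y is the line along which they close (so a half turn about z gives the same grasp; the last joint's range is limited). The gripper opens to 91 mm and grips with 3 to 60 N. Pads are 32 mm wide; open, the fingers measure 118 mm over their backs; the gripper's body (76 mm by 178 mm) begins 60 mm behind the grasp point.
Start: joints at [-1.174, 0.32, 1.565, -0, 1.257, -0.02], TCP at [0.233, -0.526, 0.214] pointing down, gripper open.
Joint ranges: [-3.11, 3.11], [-0.84, 2.01], [0.21, 2.61], [-1.34, 4.49], [0.05, 2.63], [-2.56, 2.56]. Speed limits (rad/s): [2.57, 2.57, 3.14, 3.14, 3.14, 3.14].

## Interface

Orientations are given as a rotation vector (axis times angle).
In Python, from cell import status, viewer, ctrl gives the robot as it stands. The module is installed in compiled form; this text tells all that it offers.
- The arm moves only by the tool move_arm, never from a script. Its argument "plan" is a list that holds one entry, the list of rows, each a list of 7 numbers: the opening, from -1 (shut) to 1 (fully open), so that 0 is half open, then the shift along the world's x, y, z in cm, then the turn, a rotation vector about the world's x, y, z in rad. A call has 1 to 5 rows; each row is the pose to reach, as a shift and turn from the pose commanded when the call began; what a row does not reach only later rows make up. A row lasts 1/12 s, in which the tool goes at most 41.7 mm and 7.16 degrees, less where a joint would pass 70% of its speed; a pose out of reach is approached as far as the arm can. A call with a gripper value outside its range is refused whole. The fingers move at their own pace and stop on an object; "grip_force" is the grip in N (left out, the last holds). Time passes only in rows, so rows that repeat a pose let the fingers close. It gives the time, the measured TCP pose, the force, the opening and the grip force at its end, in the units of the state.
- status.sense(): the state, without advancing time (a new reading comes with each control period).
- viewer.get_image(name): name is "scene" or "top"; returns a dict with "pixels" (384x512x3 uint8, blue, green, red), "depth" (384x512 float32, m along the optical axis (not along the pixel's ray), 0 where there is no reading), "camera_matrix" (3x3 intrinsics, pixels), "world_from_camera" (4x4, takes a point from camera to world coordinates). Camera axes: x right, y up, looking along -z (the intrinsics and any distortion apply to the point x, -y, -z); pixel columns grow to the right and rows downward; lengths in m; the calibration is good to about 2 mm. A picture is of the moment at which its call begins.
- ctrl.close_job(): hands the job in; it is judged then, once.
Trained networks look in a picture, given as the dict that the camera call returned (one of the last four; its "shot" number tells which), for a name from the list of things; names that differ only in an ending like _2 or _b are one class to them, and where a whole thing is asked for, a point or a joint stands for the part that bears it (a point fixed in the world has none). Each returns a list of dicts, best first, with "conf" (0 to 1); they miss things now and then, are a little off and sometimes report something else, mostly with a low value. They report only what shows in the picture. A call takes as long as a camera call.
- viewer.spot_in(picture, target): "extent" ([centre column, centre row, width, height] as shares, 0 to 1, of the picture: columns of its width, rows of its height, round what is visible of it).
The state is a dict: "time_s": time; "joints": joint angles; "joint_vel": joint speeds; "tau": joint torques, N m; "tool_pos": TCP position; "tcp_rot": TCP orientation; "force": force on the tool from outside, world axes, zero at the start; "torque": the same for the moment, N m; "grip_width": finger opening in m; "grip_force": force on a finger pad.
Only numpy, scipy, OpenCV 4.12 (cv2) and the standard library are available. Lean on these libraries where they do the work, as an engineer would, in place of code of your own. Each camera call takes 0.05 s, during which the arm holds its last target. There are 200 camera calls.

## Working session

There is one attempt and no reset: what is moved stays moved. The work goes in short steps, Python scripts to look and compute and a tool call to move; the robot and the scene stay as the last step left them, time stands still between calls to the robot, and variables do not carry over. Pictures are saved under pics/ and viewed, at most 10 in all, crops included, and the job is handed in when it is done.

Besides the shell and the picture viewer there is one more tool, called after "Call:" as a command line: name --argument value ..., lists and objects as JSON in quotes. move_arm: Moves the arm, as the interface text tells. Its arguments: {"type":"object","properties":{"plan":{"type":"array","items":{"type":"array","items":{"type":"array","items":{"type":"number"}}}},"grip_force":{"type":"number"}},"required":["plan"]}

```bash
mkdir -p pics; cat > h.py <<'E'
import numpy as np, cv2
from cell import status, viewer, ctrl
def shot(n): return viewer.get_image(n)
def world(p,u,v,d=None):
    K=np.array(p["camera_matrix"]);T=np.array(p["world_from_camera"])
    if d is None: d=p["depth"][int(round(v)),int(round(u))]
    x=(u-K[0,2])/K[0,0]*d; y=(v-K[1,2])/K[1,1]*d
    return (T@np.array([x,-y,-d,1]))[:3]
def proj(p,w):
    K=np.array(p["camera_matrix"]);T=np.linalg.inv(np.array(p["world_from_camera"]))
    c=T@np.append(w,1); return K[0,0]*c[0]/-c[2]+K[0,2], K[1,1]*-c[1]/-c[2]+K[1,2]
def cloud(p):
    K=np.array(p["camera_matrix"]);T=np.array(p["world_from_camera"]);d=p["depth"]
    v,u=np.mgrid[:d.shape[0],:d.shape[1]]
    c=np.stack([(u-K[0,2])/K[0,0]*d,-(v-K[1,2])/K[1,1]*d,-d,np.ones_like(d)],-1)
    return (c@T.T)[...,:3]
E
python3 - <<'E'
from h import *
print(status.sense())
for n in ("scene","top"):
    p=shot(n); cv2.imwrite(f"pics/{n}0.png",p["pixels"]); np.savez(f"{n}0.npz",**{k:p[k] for k in("pixels","depth","camera_matrix","world_from_camera")})
    print(n,np.array(p["world_from_camera"]).round(3).tolist(),np.array(p["camera_matrix"]).round(1).tolist())
    for t in ["bin_socket","bin_pivot","bin_stand","bar_grip","tool_block","bar_foot","drift_steel","drift_brass","feed_wheel","collar","seed_plate","loose_sprocket","wrench"]:
        for r in viewer.spot_in(p,t)[:2]:
            e=np.array(r["extent"])*[512,384,512,384]
            print(t,round(r["conf"],2),e.round(0),world(p,min(e[0],511),min(e[1],383)).round(3))
E
```

```text
{'time_s': 0.0, 'joints': array([-1.17398713e+00,  3.20292472e-01,  1.56569911e+00, -7.98421956e-06,
        1.25737145e+00, -1.99876948e-02]), 'joint_vel': array([-0.00142516, -0.00167827, -0.00159817, -0.00154952, -0.0004473 ,
        0.00106105]), 'tau': array([ 3.08238350e-04, -4.12452722e+01, -2.31975639e+01,  7.30394572e-02,
        4.59035242e-02, -1.25845859e-04]), 'tool_pos': array([ 0.23258719, -0.52530221,  0.21311215]), 'tcp_rot': array([-3.07191877e+00, -6.49618629e-01,  5.32278882e-04]), 'force': array([ 1.03468053, -0.35215147,  0.1044057 ]), 'torque': array([ 0.02058909, -0.00685455, -0.05642775]), 'grip_force': 0.0, 'grip_width': 0.09124538474233632}
scene [[0.733, -0.541, 0.412, 0.999], [0.68, 0.58, -0.448, -0.641], [0.003, 0.609, 0.793, 1.005], [0.0, 0.0, 0.0, 1.0]] [[422.0, 0.0, 255.6], [0.0, 422.0, 186.6], [0.0, 0.0, 1.0]]
bin_socket 0.91 [313.  95.  77.  80.] [0.442 0.221 0.151]
bin_stand 0.71 [297. 122. 112. 133.] [0.431 0.17  0.064]
tool_block 0.68 [211. 232.  47.  71.] [ 0.518 -0.292  0.048]
tool_block 0.24 [312.  97.  82.  81.] [0.446 0.211 0.151]
bar_foot 0
[... 840 characters left out ...]
4. 221.   7.   7.] [ 0.437 -0.26   0.181]
bar_grip 0.2 [366. 194.  23.  53.] [ 0.52  -0.486  0.006]
tool_block 0.96 [308. 199.  32.  59.] [ 0.501 -0.286  0.098]
bar_foot 0.54 [304. 219.  13.   8.] [ 0.441 -0.262  0.177]
drift_steel 0.53 [188. 122.  52.  49.] [0.762 0.091 0.007]
drift_brass 0.28 [308. 200.  32.  60.] [ 0.5   -0.282  0.105]
feed_wheel 0.64 [264. 128.  22.  20.] [ 0.731 -0.156  0.04 ]
feed_wheel 0.38 [307. 199.  31.  61.] [ 0.503 -0.28   0.104]
seed_plate 0.97 [187. 120.  50.  51.] [0.767 0.091 0.008]
seed_plate 0.17 [140. 213.  68.  81.] [0.465 0.206 0.144]
loose_sprocket 0.86 [289. 261.  18.  19.] [ 0.311 -0.232  0.02 ]
wrench 0.66 [365. 195.  21.  50.] [ 0.518 -0.482  0.008]
```

```bash
python3 - <<'E'
import cv2
a=cv2.imread("pics/scene0.png");cv2.imwrite("pics/s1.png",cv2.resize(a[40:280,150:450],(750,600),interpolation=cv2.INTER_CUBIC))
a=cv2.imread("pics/top0.png");cv2.imwrite("pics/t1.png",cv2.resize(a[100:280,90:330],(800,600),interpolation=cv2.INTER_CUBIC))
E
```

```text
(no output)
```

View pics/s1.png

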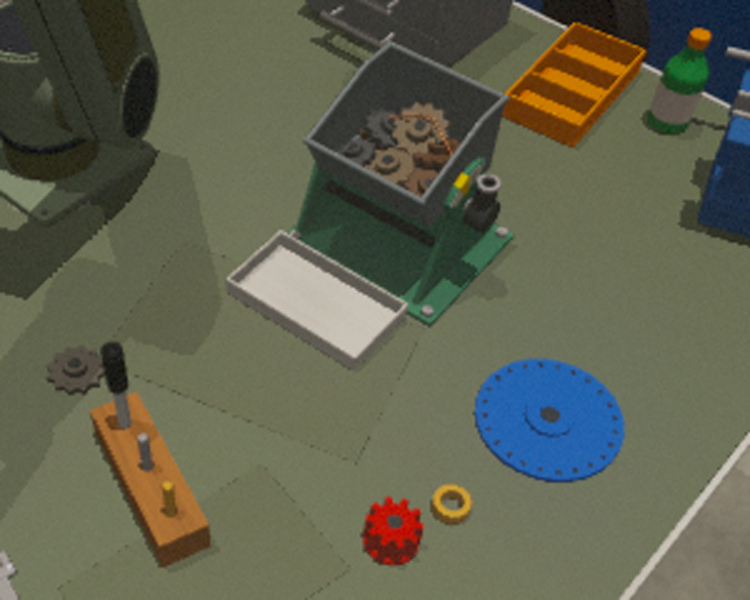

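View pics/t1.png

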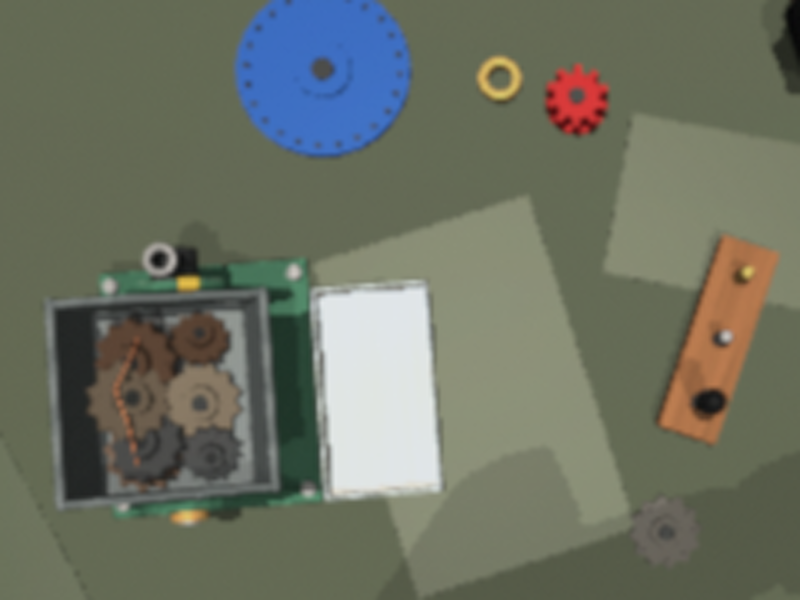

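```bash
python3 - <<'E'
from h import *
from scipy.spatial.transform import Rotation as R
print(R.from_rotvec(status.sense()["tcp_rot"]).as_matrix().round(3).tolist())
for n in ("scene","top"):
    p=dict(np.load(f"{n}0.npz")); c=cloud(p); z=c[...,2]; im=p["pixels"].astype(int)
    def reg(name,m):
        q=c[m]; print(n,name,len(q), "mean",q.mean(0).round(4),"mid",((np.percentile(q,3,0)+np.percentile(q,97,0))/2).round(4),"min",q.min(0).round(3),"max",q.max(0).round(3)) if len(q) else print(name,0)
        return q
    near=lambda x,y,r:(np.hypot(c[...,0]-x,c[...,1]-y)<r)
    reg("sock",near(.57,.225,.07)&(z>.155)&(z<.175)&(c[...,0]>.545))
    reg("griptop",near(.437,-.265,.03)&(z>.165))
    reg("grip",near(.437,-.265,.03)&(z>.12))
    t=(p["depth"]>0)&(im.min(2)>150)&(z>.005)&(z<.05)&(c[...,1]>-.05)&(c[...,1]<.15)&(c[...,0]>.2)&(c[...,0]<.7)
    q=reg("tray",t)
    if len(q): r=cv2.minAreaRect(q[:,:2].astype(np.float32)); print(r)
    b=(z>.165)&(z<.24)&(np.hypot(c[...,0]-.45,c[...,1]-.22)<.16)&(c[...,0]<.545)
    q=reg("binrim",b)
    if len(q): print(cv2.minAreaRect(q[:,:2].astype(np.float32)))
    ye=(im[...,2]>150)&(im[...,1]>120)&(im[...,0]<80)&near(.55,.2,.12)
    reg("yellow",ye)
    bl=(im[...,2]-im[...,0]>40)&(z>.042)&(z<.054)&near(.5,-.285,.13)
    q=reg("block",bl)
    if len(q): print(cv2.minAreaRect(q[:,:2].astype(np.float32)))
E
```

```text
[[0.914, 0.405, 0.0], [0.405, -0.914, -0.0], [0.0, 0.0, -1.0]]
scene sock 119 mean [0.5588 0.2006 0.164 ] mid [0.5629 0.1951 0.1649] min [0.545 0.162 0.155] max [0.581 0.232 0.175]
scene griptop 68 mean [ 0.4427 -0.2642  0.1764] mid [ 0.4409 -0.263   0.1747] min [ 0.43  -0.273  0.166] max [ 0.452 -0.251  0.183]
scene grip 164 mean [ 0.4446 -0.2653  0.1568] mid [ 0.4422 -0.2632  0.1514] min [ 0.43  -0.274  0.121] max [ 0.452 -0.251  0.183]
scene tray 355 mean [0.4599 0.04   0.0102] mid [0.4572 0.0386 0.0168] min [ 0.352 -0.019  0.005] max [0.558 0.102 0.032]
((0.4553123712539673, 0.04055884853005409), (0.20194095373153687, 0.11256849765777588), 3.1988003253936768)
scene binrim 1829 mean [0.4466 0.2279 0.1916] mid [0.4509 0.1955 0.1952] min [0.359 0.104 0.165] max [0.545 0.287 0.228]
((0.45421287417411804, 0.195852130651474), (0.18258073925971985, 0.17684224247932434), 3.084519386291504)
scene yellow 19 mean [0.5426 0.1858 0.1718] mid [0.5314 0.1927 0.1717] min [0.478 0.174 0.168] max [0.551 0.235 0.175]
scene block 1136 mean [ 0.5065 -0.2874  0.0482] mid [ 0.5002 -0.2843  0.0481] min 
[... 634 characters left out ...]
2 0.125 0.033]
((0.46489202976226807, 0.05194143205881119), (0.22511866688728333, 0.12971700727939606), 4.24558162689209)
top binrim 1371 mean [0.4526 0.224  0.1938] mid [0.4527 0.1943 0.1961] min [0.36  0.103 0.165] max [0.544 0.285 0.229]
((0.455507755279541, 0.1953893005847931), (0.18083637952804565, 0.17484252154827118), 3.6729819774627686)
top yellow 23 mean [0.5451 0.1829 0.173 ] mid [0.5451 0.1824 0.1737] min [0.541 0.175 0.167] max [0.55  0.19  0.181]
top block 948 mean [ 0.5012 -0.2837  0.0479] mid [ 0.4986 -0.2844  0.048 ] min [ 0.402 -0.34   0.042] max [ 0.596 -0.227  0.054]
((0.49887382984161377, -0.2840704917907715), (0.05667328089475632, 0.19023914635181427), 70.14339447021484)
```

```bash
python3 - <<'E'
from h import *
for n in ("scene","top"):
    p=dict(np.load(f"{n}0.npz")); c=cloud(p)
    m=(c[...,2]>.157)&(c[...,2]<.173)&(np.hypot(c[...,0]-.572,c[...,1]-.209)<.024)&(c[...,0]>.556)
    q=c[m]; print(n,len(q),q.mean(0).round(4),cv2.minEnclosingCircle(q[:,:2].astype(np.float32)))
    u,v=proj(p,[.572,.2094,.165]); print(u,v)
    x,y=int(u),int(v); k=16
    cv2.imwrite(f"pics/{n}s.png",cv2.resize(p["pixels"][y-k:y+k,x-k:x+k],(384,384),interpolation=cv2.INTER_CUBIC)); print(x-k,y-k)
    u,v=proj(p,[.4406,-.2628,.18]); x,y=int(u),int(v); print(u,v,x-k,y-k)
    cv2.imwrite(f"pics/{n}b.png",cv2.resize(p["pixels"][y-k:y+k,x-k:x+k],(384,384),interpolation=cv2.INTER_CUBIC))
a=[cv2.imread(f"pics/{f}.png") for f in("scenes","tops","sceneb","topb")]
cv2.imwrite("pics/m.png",cv2.resize(np.vstack([np.hstack(a[:2]),np.hstack(a[2:])]),(600,600)))
E
```

```text
scene 57 [0.5687 0.2081 0.1634] ((0.5661680698394775, 0.20896056294441223), 0.01554670836776495)
346.3803322070548 113.2682678507953
330 97
193.90045250988433 179.08206921812763 177 163
top 57 [0.5673 0.2077 0.1642] ((0.5670560598373413, 0.20834484696388245), 0.014271753840148449)
137.52982172587383 175.39796738925995
121 159
304.44449287988004 219.49463898602428 288 203
```

View pics/m.png

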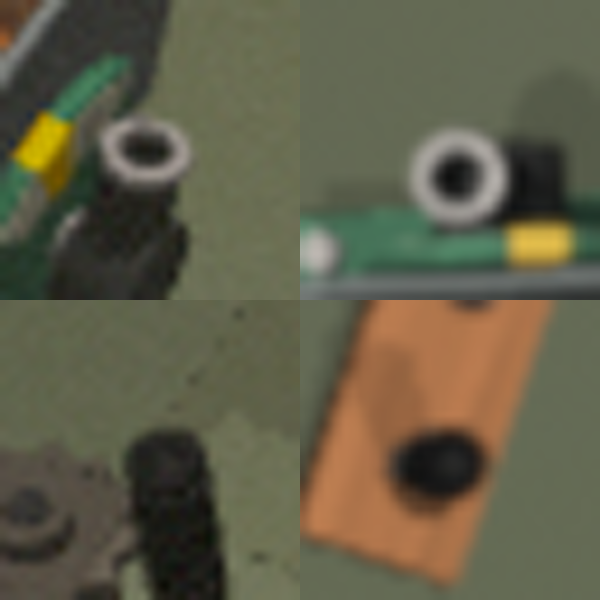

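```bash
cat >> h.py <<'E'
def atz(p,u,v,z):
    a=world(p,u,v,.5);b=world(p,u,v,1.);return a+(b-a)*(z-a[2])/(b[2]-a[2])
E
python3 - <<'E'
from h import *
S=dict(np.load("scene0.npz"));T=dict(np.load("top0.npz"))
print("sock",atz(S,345.2,112.6,.165),atz(T,137.35,177.5,.165))
print("bar",atz(S,194.1,178.4,.18),atz(T,303,219.4,.18))
for p,n in((S,"s"),(T,"t")):
    c=cloud(p);im=p["pixels"].astype(int)
    for z0 in(.12,.135,.15,.165):
        m=(abs(c[...,2]-z0)<.008)&(np.hypot(c[...,0]-.44,c[...,1]+.263)<.03); q=c[m]; print(n,z0,len(q),q.mean(0).round(4) if len(q) else 0)
E
```

```text
sock [0.56784246 0.20938214 0.165     ] [0.56599026 0.20987952 0.165     ]
bar [ 0.43933956 -0.26099281  0.18      ] [ 0.44091718 -0.25873493  0.18      ]
s 0.12 24 [ 0.4462 -0.2662  0.1221]
s 0.135 36 [ 0.4458 -0.2659  0.1344]
s 0.15 36 [ 0.4456 -0.2664  0.1504]
s 0.165 29 [ 0.4455 -0.2671  0.1655]
t 0.12 1 [ 0.4509 -0.2592  0.1266]
t 0.135 8 [ 0.4407 -0.255   0.1336]
t 0.15 2 [ 0.4378 -0.2559  0.1543]
t 0.165 6 [ 0.4383 -0.2552  0.1645]
```

Call:
move_arm --plan '[[[1, 1.4, 1.8, 0, 0, 0, 0.12], [1, 2.8, 3.6, 0, 0, 0, 0.24], [1, 4.2, 5.3, 0, 0, 0, 0.37], [1, 5.6, 7.1, 0, 0, 0, 0.49], [1, 6.9, 8.8, 0, 0, 0, 0.617]]]'

```text
time_s: 1.82
tool_pos: [0.3024, -0.4369, 0.214]
tcp_rot: [2.728, 1.558, 0.0]
force: [0.4, -0.2, 0.4]
grip_width: 0.0913
grip_force: 0.0
```

Call:
move_arm --plan '[[[1, 1.4, 1.8, 0, 0, 0, 0.12], [1, 2.8, 3.6, 0, 0, 0, 0.24], [1, 4.2, 5.3, 0, 0, 0, 0.37], [1, 5.6, 7.1, 0, 0, 0, 0.49], [1, 6.9, 8.8, 0, 0, 0, 0.617]]]'

```text
time_s: 2.23
tool_pos: [0.3715, -0.3488, 0.2141]
tcp_rot: [2.128, 2.311, 0.0]
force: [0.8, -0.7, -0.5]
grip_width: 0.0913
grip_force: 0.0
```

Call:
move_arm --plan '[[[1, 1.4, 1.8, 0, 0, 0, 0.12], [1, 2.8, 3.6, 0, 0, 0, 0.24], [1, 4.2, 5.3, 0, 0, 0, 0.37], [1, 5.6, 7.1, 0, 0, 0, 0.49], [1, 6.9, 8.8, 0, 0, 0, 0.617]]]'

```text
time_s: 2.65
tool_pos: [0.4405, -0.2608, 0.2141]
tcp_rot: [1.329, 2.846, 0.0]
force: [0.4, -1.0, 0.0]
grip_width: 0.091
grip_force: 0.0
```

```bash
cat > st.py <<'E'
from h import *
from scipy.spatial.transform import Rotation as R
s=status.sense();print(s["time_s"],s["tool_pos"].round(4),R.from_rotvec(s["tcp_rot"]).as_matrix().round(3).tolist(),"F",s["force"].round(2),"T",s["torque"].round(2),"g",s["grip_width"].round(4),s["grip_force"],"j",s["joints"].round(2))
E
python3 st.py
```

```text
Traceback (most recent call last):
  File "st.py", line 3, in <module>
    s=status.sense();print(s["time_s"],s["tool_pos"].round(4),R.from_rotvec(s["tcp_rot"]).as_matrix().round(3).tolist(),"F",s["force"].round(2),"T",s["torque"].round(2),"g",s["grip_width"].round(4),s["grip_force"],"j",s["joints"].round(2))
                                                                                                                                                                             ^^^^^^^^^^^^^^^^^^^^^
AttributeError: 'float' object has no attribute 'round'
```

Call:
move_arm --plan '[[[1, 0, -0.1, -2, 0, 0, 0], [1, 0, -0.1, -4, 0, 0, 0], [1, 0, -0.1, -6, 0, 0, 0], [1, 0, -0.1, -8, 0, 0, 0], [1, 0, -0.1, -8.5, 0, 0, 0]]]'

```text
time_s: 3.07
tool_pos: [0.4381, -0.2616, 0.1262]
tcp_rot: [-1.335, -2.838, -0.001]
force: [-0.4, 0.2, 0.3]
grip_width: 0.0913
grip_force: 0.0
```

Call:
move_arm --plan '[[[-1, 0, 0, 0, 0, 0, 0], [-1, 0, 0, 0, 0, 0, 0], [-1, 0, 0, 0, 0, 0, 0], [-1, 0, 0, 0, 0, 0, 0], [-1, 0, 0, 0, 0, 0, 0]]]' --grip_force 30

```text
time_s: 3.48
tool_pos: [0.4403, -0.2632, 0.13]
tcp_rot: [1.337, 2.84, -0.0]
force: [-0.3, 0.0, 0.1]
grip_width: 0.0609
grip_force: 0.0
```

Call:
move_arm --plan '[[[-1, 0, 0, 0, 0, 0, 0], [-1, 0, 0, 0, 0, 0, 0], [-1, 0, 0, 0, 0, 0, 0], [-1, 0, 0, 0, 0, 0, 0], [-1, 0, 0, 0, 0, 0, 0]]]'

```text
time_s: 3.9
tool_pos: [0.4398, -0.2628, 0.129]
tcp_rot: [1.338, 2.842, 0.0]
force: [-0.1, -1.1, -0.1]
grip_width: 0.0273
grip_force: 0.0
```

```bash
sed -i 's/s\["grip_width"\].round(4)/round(s["grip_width"],4)/' st.py; python3 st.py
```

```text
3.9 [ 0.4398 -0.2628  0.129 ] [[-0.637, 0.771, 0.0], [0.771, 0.637, 0.0], [0.0, 0.0, -1.0]] F [-0.14 -1.07 -0.05] T [-0.01 -0.14 -0.01] g 0.0273 0.0 j [-0.56  0.29  1.83  0.    1.01 -1.25]
```

Call:
move_arm --plan '[[[-1, 0, 0, 0, 0, 0, 0], [-1, 0, 0, 0, 0, 0, 0], [-1, 0, 0, 0, 0, 0, 0]]]'

```text
time_s: 4.15
tool_pos: [0.44, -0.2626, 0.129]
tcp_rot: [1.338, 2.842, 0.001]
force: [1.2, 0.9, -0.1]
grip_width: 0.0213
grip_force: 30.0
```

```bash
python3 st.py
```

```text
4.15 [ 0.44   -0.2626  0.129 ] [[-0.637, 0.771, 0.0], [0.771, 0.637, 0.0], [0.0, 0.001, -1.0]] F [ 1.16  0.87 -0.05] T [ 0.18 -0.33  0.03] g 0.0213 29.987812042236328 j [-0.56  0.29  1.83  0.    1.01 -1.25]
```

Call:
move_arm --plan '[[[-1, 0, 0, 1.5, 0, 0, 0], [-1, 0, 0, 4, 0, 0, 0], [-1, 0, 0, 8, 0, 0, 0], [-1, 0, 0, 12, 0, 0, 0], [-1, 0, 0, 16, 0, 0, 0]]]' --grip_force 45

```text
time_s: 4.57
tool_pos: [0.439, -0.2625, 0.2901]
tcp_rot: [-1.337, -2.841, 0.0]
force: [0.8, -0.4, -0.9]
grip_width: 0.0213
grip_force: 45.0
```

Call:
move_arm --plan '[[[-1, 2, 1, 1.5, 0, 0, 0.09], [-1, 4, 4, 2, 0, 0, 0.18], [-1, 6, 7, 2, 0, 0, 0.27], [-1, 8, 10, 2, 0, 0, 0.37], [-1, 9.5, 13, 2, 0, 0, 0.47]]]'

```text
time_s: 4.98
tool_pos: [0.5357, -0.1315, 0.3085]
tcp_rot: [-0.632, -3.077, 0.0]
force: [0.5, -0.5, -1.6]
grip_width: 0.0212
grip_force: 45.0
```

Call:
move_arm --plan '[[[-1, 1, 4, 0, 0, 0, 0.09], [-1, 2, 8, 0, 0, 0, 0.18], [-1, 3, 12, 0, 0, 0, 0.27], [-1, 3.3, 16, 0, 0, 0, 0.37], [-1, 3.3, 20, 0, 0, 0, 0.472]]]'

```text
time_s: 5.4
tool_pos: [0.568, 0.0691, 0.3081]
tcp_rot: [0.105, -3.139, 0.001]
force: [1.3, -0.0, -2.4]
grip_width: 0.0212
grip_force: 45.0
```

Call:
move_arm --plan '[[[-1, 0, 4, 0, 0, 0, 0], [-1, 0, 8, 0, 0, 0, 0], [-1, 0, 11, 0, 0, 0, 0], [-1, 0, 14, 0, 0, 0, 0], [-1, 0, 14.2, 0, 0, 0, 0]]]'

```text
time_s: 5.82
tool_pos: [0.5671, 0.2143, 0.3077]
tcp_rot: [0.105, -3.138, -0.004]
force: [-0.1, 0.3, -1.6]
grip_width: 0.0214
grip_force: 45.0
```

```bash
python3 st.py; python3 - <<'E'
from h import *
k=28;a=[]
for n in("scene","top"):
    p=shot(n); np.savez(f"{n}1.npz",**{q:p[q] for q in("pixels","depth","camera_matrix","world_from_camera")})
    u,v=proj(p,[.568,.2095,.19]);x,y=int(u),int(v);print(x-k,y-k)
    a.append(cv2.resize(p["pixels"][y-k:y+k,x-k:x+k],(400,400),interpolation=cv2.INTER_CUBIC))
cv2.imwrite("pics/m2.png",np.hstack(a))
E
```

```text
5.8167 [0.5671 0.2143 0.3077] [[-0.998, -0.067, -0.002], [-0.067, 0.998, 0.002], [0.002, 0.003, -1.0]] F [-0.12  0.32 -1.56] T [ 0.08 -0.14  0.  ] g 0.0214 44.987481236457825 j [ 0.34  0.33  1.31  0.    1.5  -1.3 ]
318 78
107 147
```

View pics/m2.png

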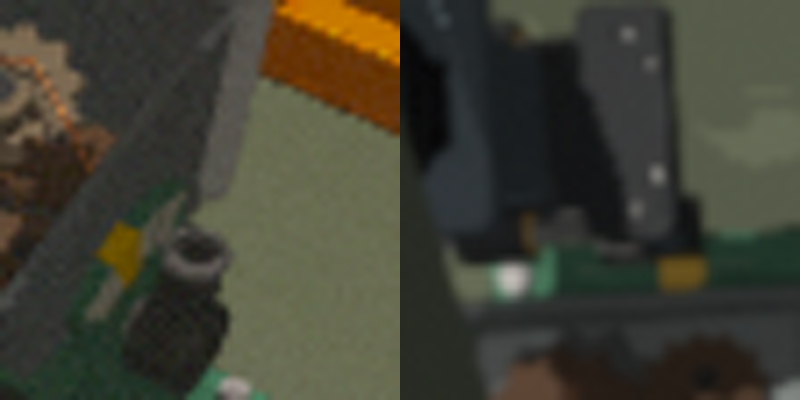

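```bash
python3 st.py; python3 - <<'E'
from h import *
p=dict(np.load("scene1.npz")); s=status.sense(); z=s["tool_pos"][2]-.119
print(z,atz(p,347.2,104.8,z),atz(p,344.9,112.8,.165),proj(p,s["tool_pos"]-[0,0,.119]))
a=p["pixels"][90:125,325:365]; cv2.imwrite("pics/f.png",cv2.resize(a,(640,560),interpolation=cv2.INTER_CUBIC))
E
```

```text
5.9167 [0.5674 0.21   0.308 ] [[-0.998, -0.065, -0.002], [-0.065, 0.998, -0.001], [0.002, -0.001, -1.0]] F [-1.14 -0.35 -1.29] T [ 0.04 -0.09 -0.01] g 0.021 44.987152218818665 j [ 0.34  0.33  1.32 -0.    1.5  -1.3 ]
0.1890100402992797 [0.56527332 0.21576768 0.18901004] [0.56770046 0.20809266 0.165     ] (np.float64(346.6330947358076), np.float64(106.1246923689053))
```

View pics/f.png

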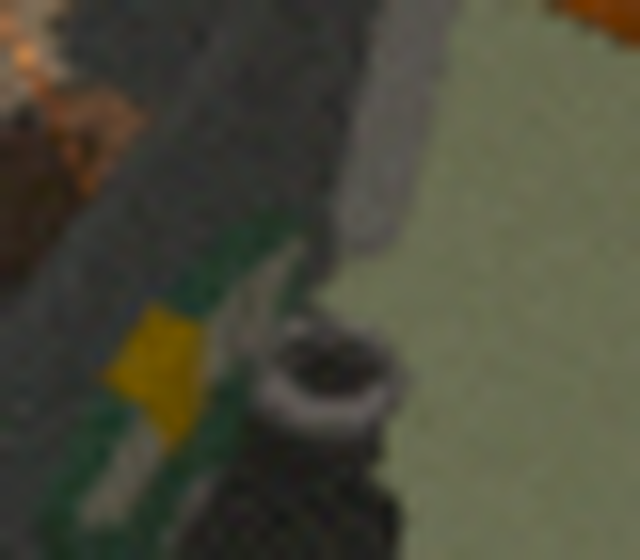

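Call:
move_arm --plan '[[[-1, 0.1, -0.1, -0.8, 0, 0, 0], [-1, 0.1, -0.1, -1.5, 0, 0, 0], [-1, 0.1, -0.1, -1.5, 0, 0, 0], [-1, 0.1, -0.1, -1.5, 0, 0, 0]]]'

```text
time_s: 6.25
tool_pos: [0.5685, 0.2069, 0.2931]
tcp_rot: [0.095, -3.138, 0.001]
force: [-0.1, 1.0, -1.5]
grip_width: 0.0215
grip_force: 45.0
```

```bash
python3 - <<'E'
from h import *
p=shot("scene"); np.savez("scene2.npz",**{q:p[q] for q in("pixels","depth","camera_matrix","world_from_camera")})
a=p["pixels"][90:125,325:365]; cv2.imwrite("pics/f2.png",cv2.convertScaleAbs(cv2.resize(a,(800,700),interpolation=cv2.INTER_CUBIC)[:600],alpha=1.6))
s=status.sense();print(s["tool_pos"],proj(p,s["tool_pos"]-[0,0,.119]))
E
```

```text
[0.56878185 0.20712798 0.29369768] (np.float64(345.58593026312167), np.float64(110.62779252160712))
```

View pics/f2.png

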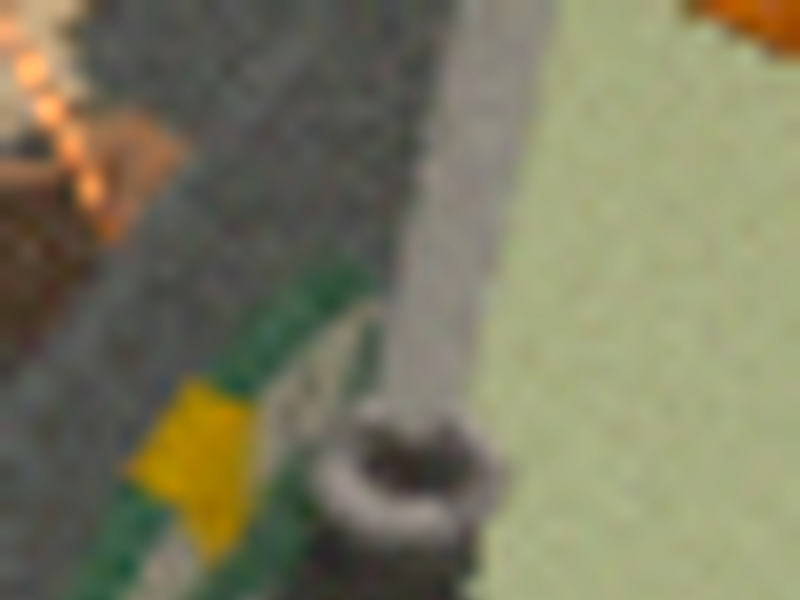

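Call:
move_arm --plan '[[[-1, -0.05, 0.1, -0.4, 0, 0, 0], [-1, -0.05, 0.1, -0.8, 0, 0, 0], [-1, -0.05, 0.1, -1.2, 0, 0, 0], [-1, -0.05, 0.1, -1.6, 0, 0, 0], [-1, -0.05, 0.1, -2.0, 0, 0, 0]]]'

```text
time_s: 6.72
tool_pos: [0.5682, 0.2092, 0.2734]
tcp_rot: [0.098, -3.14, 0.0]
force: [1.0, 0.5, -2.7]
grip_width: 0.0211
grip_force: 45.0
```

```bash
python3 st.py
```

```text
6.7167 [0.5682 0.2092 0.2734] [[-0.998, -0.062, -0.0], [-0.062, 0.998, -0.0], [0.0, 0.0, -1.0]] F [ 0.98  0.51 -2.66] T [ 0.08 -0.13  0.03] g 0.0211 44.987497329711914 j [ 0.33  0.34  1.39  0.    1.42 -1.3 ]
```

Call:
move_arm --plan '[[[-1, 0, 0, -0.5, 0, 0, 0], [-1, 0, 0, -1, 0, 0, 0], [-1, 0, 0, -1.5, 0, 0, 0], [-1, 0, 0, -2, 0, 0, 0], [-1, 0, 0, -2.5, 0, 0, 0]]]'

```text
time_s: 7.13
tool_pos: [0.5682, 0.2092, 0.2484]
tcp_rot: [0.098, -3.14, -0.0]
force: [-0.1, -0.2, -1.2]
grip_width: 0.0212
grip_force: 45.0
```

Call:
move_arm --plan '[[[-1, 0, 0, -0.4, 0, 0, 0], [-1, 0, 0, -0.8, 0, 0, 0], [-1, 0, 0, -1.2, 0, 0, 0], [-1, 0, 0, -1.6, 0, 0, 0], [-1, 0, 0, -2.0, 0, 0, 0]]]'

```text
time_s: 7.55
tool_pos: [0.5683, 0.2092, 0.2287]
tcp_rot: [-0.098, 3.14, 0.0]
force: [-0.5, 0.5, -0.8]
grip_width: 0.0214
grip_force: 45.0
```

```bash
python3 st.py
```

```text
7.55 [0.5683 0.2092 0.2287] [[-0.998, -0.062, 0.0], [-0.062, 0.998, 0.0], [-0.0, 0.0, -1.0]] F [-0.49  0.48 -0.76] T [ 0.03 -0.16  0.01] g 0.0214 44.98750627040863 j [ 0.33  0.36  1.47  0.    1.31 -1.3 ]
```

Call:
move_arm --plan '[[[-1, 0, 0, -0.2, 0, 0, 0], [-1, 0, 0, -0.4, 0, 0, 0], [-1, 0, 0, -0.5, 0, 0, 0], [-1, 0, 0, -0.6, 0, 0, 0]]]'

```text
time_s: 7.88
tool_pos: [0.5683, 0.2092, 0.223]
tcp_rot: [-0.098, 3.14, 0.0]
force: [0.6, -0.8, -1.3]
grip_width: 0.0215
grip_force: 45.0
```

Call:
move_arm --plan '[[[-1, 0, 0, -0.1, 0, 0, 0], [-1, 0, 0, -0.1, 0, 0, 0]]]'

```text
time_s: 8.05
tool_pos: [0.5684, 0.2092, 0.2221]
tcp_rot: [-0.098, 3.14, 0.0]
force: [-0.1, 0.2, -1.1]
grip_width: 0.0213
grip_force: 45.0
```

```bash
python3 st.py
```

```text
8.05 [0.5684 0.2092 0.2221] [[-0.998, -0.062, 0.0], [-0.062, 0.998, 0.0], [-0.0, 0.0, -1.0]] F [-0.07  0.18 -1.14] T [ 0.13 -0.11  0.05] g 0.0213 44.98741328716278 j [ 0.33  0.36  1.48  0.    1.3  -1.3 ]
```

Call:
move_arm --plan '[[[-1, 0, 0, -0.1, 0, 0, 0], [-1, 0, 0, -0.1, 0, 0, 0]]]'

```text
time_s: 8.22
tool_pos: [0.5685, 0.2093, 0.2219]
tcp_rot: [-0.098, 3.139, 0.001]
force: [-1.2, -0.9, 3.4]
grip_width: 0.0209
grip_force: 45.0
```

Call:
move_arm --plan '[[[-1, 0, 0, -0.1, 0, 0, 0], [-1, 0, 0, -0.1, 0, 0, 0]]]'

```text
time_s: 8.38
tool_pos: [0.5686, 0.2093, 0.2218]
tcp_rot: [-0.098, 3.138, 0.001]
force: [-1.7, -0.5, 7.5]
grip_width: 0.0213
grip_force: 45.0
```

```bash
python3 st.py
```

```text
8.3833 [0.5686 0.2093 0.2218] [[-0.998, -0.062, 0.002], [-0.062, 0.998, 0.001], [-0.002, 0.001, -1.0]] F [-1.74 -0.5   7.53] T [-0.05  0.36  0.01] g 0.0213 44.99515771865845 j [ 0.33  0.36  1.48  0.    1.3  -1.3 ]
```

Call:
move_arm --plan '[[[-1, 0.01, -0.21, -0.01, 0.02, 0.0012, 0], [-1, 0.03, -0.43, -0.02, 0.04, 0.0025, 0], [-1, 0.04, -0.64, -0.03, 0.06, 0.0037, 0], [-1, 0.05, -0.85, -0.04, 0.08, 0.005, 0], [-1, 0.07, -1.07, -0.05, 0.1, 0.0062, 0]]]'

```text
time_s: 8.8
tool_pos: [0.5693, 0.1988, 0.2214]
tcp_rot: [0.098, -3.135, -0.161]
force: [-1.6, 0.3, 7.4]
grip_width: 0.0214
grip_force: 45.0
```

```bash
python3 st.py
```

```text
8.8 [0.5693 0.1988 0.2214] [[-0.998, -0.062, -0.004], [-0.062, 0.993, 0.102], [-0.002, 0.102, -0.995]] F [-1.63  0.28  7.41] T [0.03 0.33 0.05] g 0.0214 44.999043345451355 j [ 0.26  0.35  1.51  0.1   1.26 -1.4 ]
```

Call:
move_arm --plan '[[[-1, 0.01, -0.21, -0.03, 0.02, 0.0012, 0], [-1, 0.03, -0.42, -0.06, 0.04, 0.0025, 0], [-1, 0.04, -0.63, -0.1, 0.06, 0.0037, 0], [-1, 0.05, -0.85, -0.13, 0.08, 0.005, 0], [-1, 0.07, -1.06, -0.16, 0.1, 0.0062, 0]]]'

```text
time_s: 9.22
tool_pos: [0.57, 0.1881, 0.2197]
tcp_rot: [0.098, -3.12, -0.317]
force: [-2.3, -1.5, 6.0]
grip_width: 0.0214
grip_force: 45.0
```

```bash
python3 st.py; cat > tilt.py <<'E'
from h import *
import sys
# front lip outer/top edge & side walls: fit bin tilt by ICP-like match of rest cloud of the bin (scene view), rotated by t about pivot axis
from scipy.spatial import cKDTree
from scipy.optimize import minimize_scalar
import glob
piv=np.array([.5684,.2092,.115]);ang=.062;u=np.array([np.cos(ang),np.sin(ang),0]);v=np.array([-np.sin(ang),np.cos(ang),0])
from scipy.spatial.transform import Rotation as R
def local(c): d=c-piv; return np.stack([d@u,d@v,d[...,2]],-1)
p=shot("scene"); cv2.imwrite(sys.argv[1],p["pixels"])
def bincloud(P):
    q=local(cloud(P)); return q[P["depth"]>0]
q0=bincloud(dict(np.load("scene0.npz"))); b=(q0[:,0]>-.2)&(q0[:,0]<-.037)&(abs(q0[:,1])<.1)&(q0[:,2]>-.02)&(q0[:,2]<.12); q0=q0[b]
q=bincloud(p); q=q[(q[:,0]>-.2)&(q[:,0]<-.037)&(np.hypot(q[:,1],q[:,2])<.16)]; tr=cKDTree(q)
f=lambda t: np.minimum(tr.query(q0@R.from_rotvec([t,0,0]).as_matrix().T)[0],.008).mean()
g=np.arange(-.05,.6,.01); c=[f(t) for t in g]; i=int(np.argmin(c)); r=minimize_scalar(f,bounds=(g[i]-.02,g[i]+.02),method="bounded"); print("tilt",r.x,r.fun)
E
python3 tilt.py pics/k1.png
```

```text
9.2167 [0.57   0.1881 0.2197] [[-0.998, -0.061, -0.01], [-0.062, 0.978, 0.201], [-0.002, 0.201, -0.98]] F [-2.35 -1.46  6.05] T [0.07 0.32 0.13] g 0.0214 44.995853304862976 j [ 0.19  0.34  1.54  0.21  1.24 -1.51]
tilt 0.18197365560528522 0.00394217033459008
```

Call:
move_arm --plan '[[[-1, 0.01, -0.21, -0.05, 0.02, 0.0012, 0], [-1, 0.02, -0.41, -0.1, 0.04, 0.0025, 0], [-1, 0.03, -0.62, -0.16, 0.06, 0.0037, 0], [-1, 0.04, -0.83, -0.21, 0.08, 0.005, 0], [-1, 0.05, -1.03, -0.26, 0.1, 0.0062, 0]]]'

```text
time_s: 9.68
tool_pos: [0.5706, 0.1778, 0.2171]
tcp_rot: [0.097, -3.097, -0.472]
force: [-0.3, -0.6, 6.5]
grip_width: 0.0211
grip_force: 45.0
```

Call:
move_arm --plan '[[[-1, 0.01, -0.16, -0.06, 0.016, 0.001, 0], [-1, 0.02, -0.32, -0.11, 0.032, 0.002, 0], [-1, 0.03, -0.48, -0.17, 0.048, 0.003, 0], [-1, 0.04, -0.64, -0.23, 0.064, 0.004, 0], [-1, 0.05, -0.8, -0.28, 0.08, 0.005, 0]]]'

```text
time_s: 10.1
tool_pos: [0.5711, 0.1697, 0.2142]
tcp_rot: [0.096, -3.074, -0.595]
force: [-2.0, -1.0, 6.0]
grip_width: 0.0215
grip_force: 45.0
```

```bash
python3 st.py; python3 tilt.py pics/k2.png;python3 tilt.py pics/k3.png; python3 st.py
```

```text
10.1 [0.5711 0.1697 0.2142] [[-0.998, -0.059, -0.021], [-0.062, 0.926, 0.373], [-0.002, 0.373, -0.928]] F [-1.96 -1.01  6.02] T [0.13 0.21 0.13] g 0.0215 44.9926096200943 j [ 0.06  0.34  1.59  0.41  1.23 -1.72]
tilt 0.3596055163289786 0.004799306597646396
tilt 0.36458086839756393 0.004783073033771651
10.2 [0.5711 0.1695 0.2141] [[-0.998, -0.057, -0.021], [-0.061, 0.926, 0.373], [-0.002, 0.374, -0.928]] F [-2.03 -0.1   6.46] T [0.25 0.26 0.17] g 0.0212 44.99227166175842 j [ 0.06  0.34  1.59  0.41  1.23 -1.72]
```

Call:
move_arm --plan '[[[-1, 0.01, -0.1, -0.04, 0.01, 0.0006, 0], [-1, 0.01, -0.2, -0.08, 0.02, 0.0012, 0], [-1, 0.02, -0.29, -0.12, 0.03, 0.0019, 0], [-1, 0.02, -0.39, -0.17, 0.04, 0.0025, 0], [-1, 0.02, -0.39, -0.17, 0.04, 0.0025, 0]]]'

```text
time_s: 10.62
tool_pos: [0.5713, 0.1656, 0.2124]
tcp_rot: [0.095, -3.06, -0.656]
force: [-0.9, -1.5, 7.5]
grip_width: 0.0216
grip_force: 45.0
```

```bash
python3 st.py; python3 tilt.py pics/k4.png;python3 tilt.py pics/k5.png; python3 st.py; python3 - <<'E'
import cv2
a=cv2.imread("pics/k5.png");cv2.imwrite("pics/k5c.png",cv2.convertScaleAbs(cv2.resize(a[60:172,255:405],(800,597),interpolation=cv2.INTER_CUBIC),alpha=1.5))
E
```

```text
10.6167 [0.5713 0.1656 0.2124] [[-0.998, -0.057, -0.023], [-0.061, 0.91, 0.409], [-0.002, 0.41, -0.912]] F [-0.91 -1.49  7.45] T [0.24 0.27 0.14] g 0.0216 44.99240756034851 j [ 0.03  0.35  1.6   0.45  1.24 -1.76]
tilt 0.39635093442689595 0.004832171387328247
tilt 0.3967781708456164 0.004816156016018532
10.7167 [0.5713 0.1657 0.2125] [[-0.998, -0.057, -0.023], [-0.062, 0.911, 0.409], [-0.002, 0.41, -0.912]] F [-1.4  -1.67  6.92] T [0.22 0.3  0.12] g 0.0213 44.99294936656952 j [ 0.03  0.35  1.6   0.45  1.24 -1.76]
```

View pics/k5c.png

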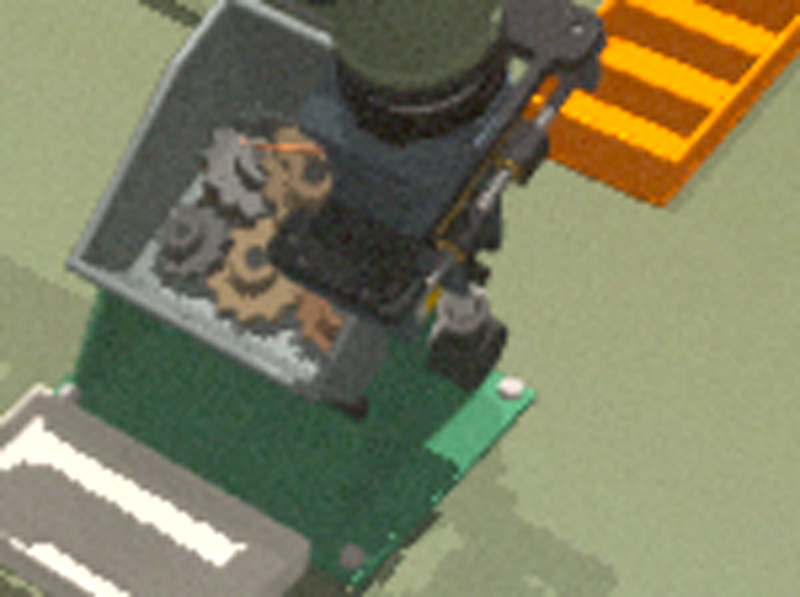

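Call:
move_arm --plan '[[[-1, 0, -0.05, -0.02, 0.005, 0.0003, 0], [-1, 0.01, -0.1, -0.04, 0.01, 0.0006, 0], [-1, 0.01, -0.1, -0.04, 0.01, 0.0006, 0], [-1, 0.01, -0.1, -0.04, 0.01, 0.0006, 0], [-1, 0.01, -0.1, -0.04, 0.01, 0.0006, 0]]]'

```text
time_s: 11.13
tool_pos: [0.5714, 0.1647, 0.2121]
tcp_rot: [0.096, -3.056, -0.67]
force: [-0.6, -1.5, 6.6]
grip_width: 0.0214
grip_force: 45.0
```

Call:
move_arm --plan '[[[-1, 0, 0, 0, 0, 0, 0], [-1, 0, 0, 0, 0, 0, 0], [-1, 0, 0, 0, 0, 0, 0], [-1, 0, 0, 0, 0, 0, 0], [-1, 0, 0, 0, 0, 0, 0]]]'

```text
time_s: 11.55
tool_pos: [0.5714, 0.1648, 0.2121]
tcp_rot: [0.096, -3.056, -0.67]
force: [-1.7, -2.0, 6.1]
grip_width: 0.0214
grip_force: 45.0
```

```bash
python3 tilt.py pics/k6.png;python3 tilt.py pics/k7.png; python3 st.py
```

```text
tilt 0.4044793756083896 0.004808767241573691
tilt 0.4054294914782015 0.0048249490736750845
11.65 [0.5714 0.1648 0.2121] [[-0.998, -0.057, -0.024], [-0.062, 0.906, 0.418], [-0.002, 0.418, -0.908]] F [-1.13 -2.62  7.11] T [0.14 0.23 0.12] g 0.0213 44.992870688438416 j [ 0.02  0.35  1.61  0.46  1.24 -1.77]
```

```bash
python3 -c "
from cell import ctrl
print(ctrl.close_job())"
```

```text
the job is handed in; nothing more can be done
None
```

I handed the job in with the bar fully down in the socket and still gripped. At hand-in the bar leaned 0.43 rad by the tool pose and the bin measured about 0.405 rad in the camera, against the 0.42 balance point. The bin was steady over about 0.5 s, the arm touched nothing but the bar, and it took about 11.7 s.

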